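# Move a push-fit stop end from the pump outlet to the open valve stub

## Robot

A 6-joint arm with a two-finger parallel gripper is mounted at the origin on the work surface. World frame = base frame: x ahead of the robot, y to its left, z up, the work surface at z = 0. Lengths are in m, angles in rad, forces in N, time in s.
With the tool pointing down it reaches from about 0.3 to 0.85 m from the base axis. Payload 5.4 kg.
Tool frame: the origin (TCP) lies midway between the tips of the shut fingers; the grasp point (between the pads) lies 19 mm behind it; z points along the fingers, y is the line along which they close (so a half turn about z gives the same grasp; the last joint's range is limited). The gripper opens to 85 mm and grips with 20 to 120 N. Pads are 22 mm wide; open, the fingers measure 114 mm over their backs; the gripper's body (76 mm by 85 mm) begins 54 mm behind the grasp point. The pads swing forward as they close: fully open they stand 13 mm farther back than shut.
Start: joints at [-1.527, 0.158, 1.597, -0, 1.386, -0.21], TCP at [0.144, -0.557, 0.231] pointing down, gripper open.
Joint ranges: [-2.91, 2.91], [-0.94, 2.29], [0.18, 2.7], [-1.29, 4.43], [0.17, 2.64], [-3, 3]. Speed limits (rad/s): [2.57, 2.57, 3.14, 3.14, 3.14, 3.14].

## Interface

Orientations are given as a rotation vector (axis times angle).
In Python, from bench import manip gives the robot as it stands.
- The arm moves only by the shell command python3 -m pendant 'ROWS'. ROWS is a JSON object of lists of equal length, an entry for each row: "dr": the turn, a rotation vector about the tool's x, y, z in degrees, a list of three; "offset": the shift along the tool's x, y, z in m, a list of three; "fingers": the finger opening in m, from 0 to 0.0854. A call has 1 to 8 rows; each row is the pose to reach, as a shift and turn from the pose commanded when the call began, along the tool's axes at that moment; what a row does not reach only later rows make up. A row lasts 1/12 s, in which the tool goes at most 41.7 mm and 7.16 degrees, less where a joint would pass 70% of its speed; a pose out of reach is approached as far as the arm can. A call with a gripper value outside its range is refused whole. The fingers move at their own pace and stop on an object; the grip force is fixed at half the most. Time passes only in rows, so rows that repeat a pose let the fingers close. It gives the time, the measured TCP pose, the force and the opening at its end, in the units of the state.
- manip.get_state(): the state, without advancing time (a new reading comes with each control period).
- manip.read_camera(name): name is "side" or "top"; returns the picture (480x640x3 uint8, red, green, blue); there is no depth.
- manip.camera_info(name): a dict with "mtx" (3x3 intrinsics, pixels), "R" (3x3) and "t" (3): a world point X has camera coordinates R X + t. Camera axes: x right, y down, z forward; pixel columns grow to the right and rows downward; lengths in m; the calibration is good to about 2 mm. A picture is of the moment at which its call begins. camera_info takes no time and is no camera call.
- manip.job_done(): hands the job in, once; it reports no verdict.
The state is a dict: "t": time; "joints": joint angles; "qd": joint speeds; "joint_efforts": joint torques, N m; "tool_pos": TCP position; "eef_rot": TCP orientation; "ft_force": force on the tool from outside, world axes, zero at the start; "moment": the same for the moment, N m; "width": opening from 0.0 (shut) to 1.0 (fully open).
Only numpy, scipy, OpenCV 4.12 (cv2) and the standard library are available. Lean on these libraries where they do the work, as an engineer would, in place of code of your own. Each camera call takes 0.05 s, during which the arm holds its last target. There are 200 camera calls.

## Task

The water pump is about to be connected, so take the push-fit stop end off the pump's outlet pipe: squeeze its collet ring in against its body and, with the ring held in, draw it straight off the pipe. Then push the same stop end fully home onto the bare pipe stub of the shut-off valve and let it go, so that the collet ring springs back out and locks it. Be gentle: never press the collet ring with more than 25 N or load either pipe with more than 30 N, and leave the other things on the bench where they are.

Things in the scene. Friction and masses are not known exactly. Their poses are not given: they have to be found in the camera images.
- stop_mid (a point): push-fit stop end (round white plug, axis level): point on its axis half-way between its flat outer faces. x runs along the axis from mouth to closed end. Collet ring's outer face at x = -26.5 mm (ring 44 mm across, 4 thick), 5 mm gap, white body 42 mm across from -17.5 mm to the flat closed end at +26.5 mm. Bore 17 mm across, floor at +18.5 mm. 53 mm long, 48 with the ring pressed in
- stop_end: the same stop end, loose, about 100 g, same origin and axes as stop_mid. The pipe fills the middle of the ring's face, so the ring can be pressed only on the part above or beside the pipe, 9 to 22 mm from the axis: squeeze from above between ring face and closed end, fingertips at least 10 mm above the axis. Pressing over 25 N breaks the ring
- collet (a joint): how far the collet ring is pressed in, m: 0 sprung out, 0.005 fully in. The spring takes 5 N to start and 10 N to hold fully in. Two teeth inside hold the pipe's groove and leave it only when the ring is in by more than about 4 mm. Let go short of home, the teeth ride on the pipe and the ring stays part in
- pump_tip (a point): tip centre of the pump's outlet pipe, fixed, 65 mm above the table; x level along the pipe away from the pump, z up. 15 mm copper pipe, groove 14 to 21 mm behind the tip, last 3 mm tapered to 12 mm across. The stop end starts home on it: its middle 18.5 mm behind the tip, x axes agreeing, 35 mm of bare pipe between ring and pump
- valve_tip (a point): nominal tip centre of the valve's bare stub, 75 mm above the table; x level along the pipe away from the valve, z up; fixed on the valve. Same pipe as the pump's, clamped by hand in a gland nut (25 mm across) in soft rubber: parallel to x and true in height, but its real tip is, unmeasured, up to 7.5 mm further out or in along x (firmly clamped) and up to 5.5 mm to either side along y (yields at about 2 N)
- pump: water pump, black head and steel motor, fixed, 90 x 185 x 90 mm high; origin under its centre, x towards the outlet pipe, whose tip is 135 mm from it
- valve: brass shut-off valve with steel lever on a wooden block 100 x 130 mm, 110 mm high, fixed; origin under its centre, x towards the stub, nominal tip 135 mm from it. The stub's taper finds the bore if within about 2.5 mm sideways, else the tip stops on the ring's face. Home: pipe's tip on the bore's floor, stop end's middle 18.5 mm behind the real tip; only there can the ring spring out
- mug: bystander: white mug with handle, 80 mm across, 90 mm tall; leave it alone; origin at the centre of its underside
- screw_tub: bystander: small clear open tub, 90 x 70 x 35 mm; leave it alone; origin at the centre of its underside
- tape: bystander: cardboard ring (tape core), 70 mm across, 24 mm tall; leave it alone; origin at the centre of its underside
- spray_can: bystander: spray can, 58 mm across, 160 mm tall; leave it alone; origin at the centre of its underside
- screwdriver: bystander: screwdriver lying on the table, 200 mm long; leave it alone; origin at the centre of its underside
- jar: bystander: glass jar, 70 mm across, 80 mm tall; leave it alone; origin at the centre of its underside
- carton: bystander: cardboard carton 110 x 70 x 45 mm; leave it alone; origin at the centre of its underside
Things that resemble listed ones, but are neither listed nor needed, are in the scene too. Of the things that look like the stop_end, the larger one is meant. Leave any red look-alike of the valve alone.

How it is judged:
On the way, in this order (a step that is already met when the one before it is completed fails the run):
1. the collet ring is pressed in while the stop end is still on the pump's pipe (value of joint collet above 0.0035 m and x of stop_mid in the frame of pump_tip below 0 m), for 0.05 s.
2. the stop end is drawn clear of the pump's pipe (distance between stop_mid and pump_tip above 0.03 m), for 0.1 s.
At the end, for the whole second after the job is handed in: The stop end is home and locked on the valve's stub: ring sprung out to under 1.5 mm (teeth in the groove), middle 9 to 28 mm behind the nominal tip (as the real tip lies), within 9 mm sideways and 4 mm in height of the nominal axis and 0.12 rad of its direction, at rest (x of stop_mid in the frame of valve_tip between -0.028 and -0.009 m and y of stop_mid in the frame of valve_tip between -0.009 and 0.009 m and z of stop_mid in the frame of valve_tip between -0.004 and 0.004 m and angle between the x axis of stop_mid and the x axis of valve_tip, either way round below 0.12 rad and value of joint collet below 0.0015 m and linear speed of stop_end below 0.02 m/s); the robot touches nothing.
It fails at once if the collet ring is pressed with more than 25 N (contact force between the fingers and collet above 25 N).
It fails at once if the stop end loads the pump's pipe with more than 30 N (contact force between stop_end and pump above 30 N).
It fails at once if the stop end loads the valve's stub with more than 30 N (contact force between stop_end and valve above 30 N).
It fails at once if a bystander is moved more than 30 mm (distance of any of mug, screw_tub, tape, spray_can, screwdriver, jar, carton from where it was at the start of the episode above 0.03 m).
It also fails if it takes over 61 s, if anything falls off the work surface, if the arm or the gripper's body presses on something with over 40 N, if the wrist force passes 120 N, or if a joint passes its speed limit or range.

## Working session

There is one attempt and no reset: what is moved stays moved. The work goes in short steps, Python scripts to look and compute and a shell command to move; the robot and the scene stay as the last step left them, time stands still between calls to the robot, and variables do not carry over. Pictures are saved under pics/ and viewed, on a budget of 10 in all, crops included, one or two more only if the job needs it, and the job is handed in when it is done.

```bash
mkdir -p pics
cat > h.py <<'E'
from bench import manip
import numpy as np, cv2
from scipy.spatial.transform import Rotation as Ro
def snap(n,f,crop=None,s=1):
    im=manip.read_camera(n)[:,:,::-1].copy()
    cv2.imwrite('pics/raw_'+f,im)
    if crop: a,b,c,d=crop; im=cv2.resize(im[b:d,a:c],None,fx=s,fy=s,interpolation=cv2.INTER_CUBIC)
    cv2.imwrite('pics/'+f,im)
def proj(n,X):
    c=manip.camera_info(n); p=np.array(c['mtx'])@(np.array(c['R'])@np.array(X,float)+np.array(c['t'])); return p[:2]/p[2]
def atz(n,uv,z):
    c=manip.camera_info(n);R=np.array(c['R']);t=np.array(c['t'])
    o=-R.T@t; d=R.T@np.linalg.inv(np.array(c['mtx']))@np.array([uv[0],uv[1],1.])
    return o+d*(z-o[2])/d[2]
E
python3 - <<'E'
from h import *
for n in('side','top'):
    snap(n,n+'0.png'); c=manip.camera_info(n); print(n,np.round(c['mtx'],1).tolist(),np.round(-np.array(c['R']).T@c['t'],3),np.round(c['R'],2).tolist())
s=manip.get_state(); print({k:np.round(v,3).tolist() for k,v in s.items()})
E
```

```text
side [[567.2, 0.0, 314.9], [0.0, 567.2, 233.7], [0.0, 0.0, 1.0]] [-0.203  0.74   1.008] [[-0.76, -0.65, 0.02], [-0.46, 0.51, -0.73], [0.47, -0.56, -0.69]]
top [[437.7, 0.0, 315.8], [0.0, 437.7, 241.2], [0.0, 0.0, 1.0]] [0.355 0.008 1.04 ] [[0.01, -1.0, 0.03], [-0.99, -0.02, -0.12], [0.12, -0.02, -0.99]]
{'t': 0.1, 'joints': [-1.527, 0.159, 1.598, -0.0, 1.386, -0.21], 'qd': [0.002, -0.0, -0.004, -0.001, -0.001, 0.0], 'joint_efforts': [0.0, -39.699, -33.234, -0.0, 0.004, -0.0], 'tool_pos': [0.144, -0.556, 0.23], 'eef_rot': [-3.115, -0.397, -0.0], 'ft_force': [-0.276, 0.18, 0.086], 'moment': [-0.043, -0.019, 0.004], 'width': 1.001}
```

View pics/top0.png

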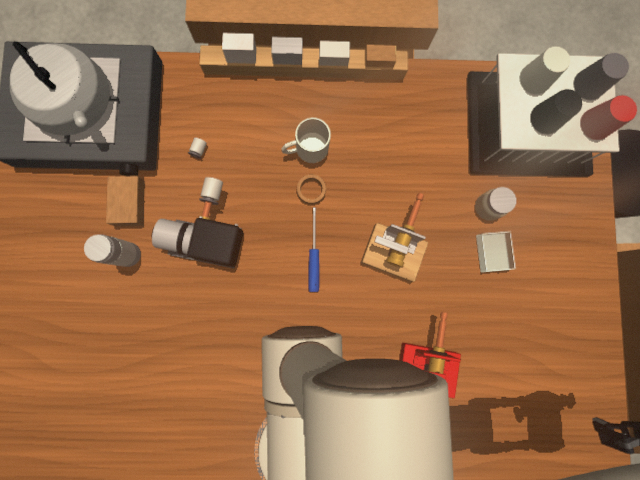

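View pics/side0.png

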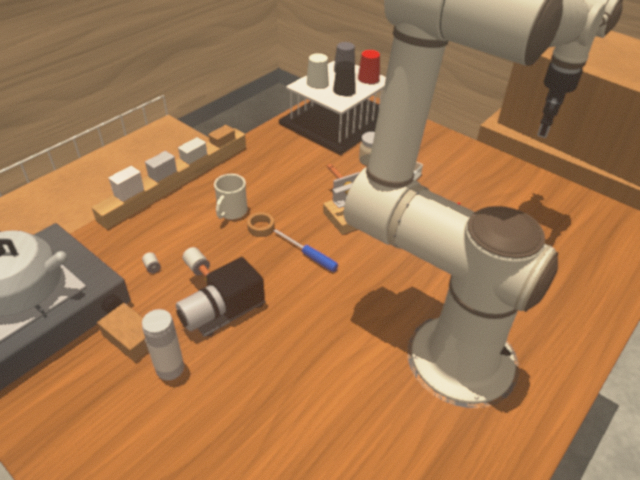

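Two things could be the stop end. One is the white plug on the pump's pipe at top (211,189), side (195,260). The other is a smaller loose plug at top (198,147), side (151,262). I choose the one on the pipe, since it is larger and mounted. The valve is the wooden-block one at top (400,245); the red look-alike is at (435,370). Next is a close crop to check the choice.

Run:
```python
from h import *
im=cv2.imread('pics/raw_top0.png'); sd=cv2.imread('pics/raw_side0.png')
z=lambda i,a,b,w,h,s:cv2.resize(i[b:b+h,a:a+w],None,fx=s,fy=s,interpolation=cv2.INTER_CUBIC)
L=z(im,180,135,66,100,6);R=z(im,360,185,66,100,6)
cv2.imwrite('pics/c1.png',np.hstack([L,R]))
```

```text
(no output)
```

View pics/c1.png

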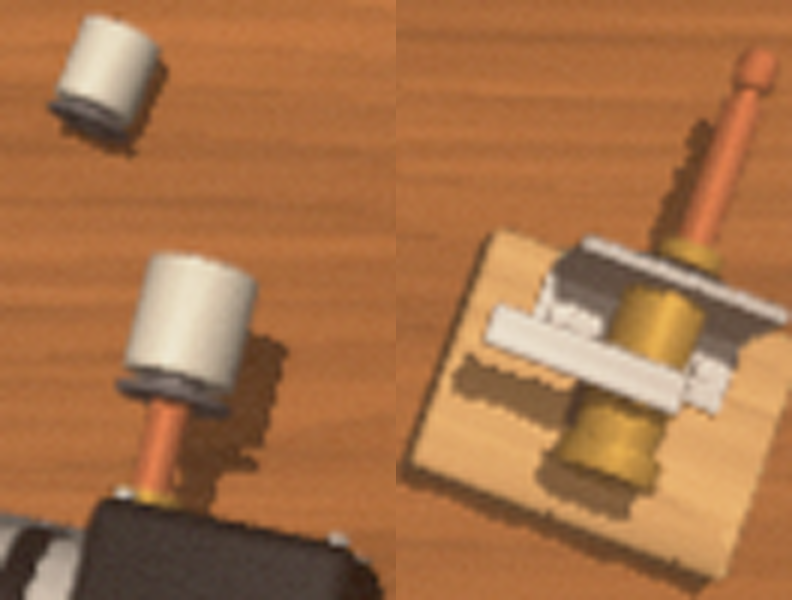

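The crop shows the larger stop end on the pump's pipe, grey ring towards the pump, closed end at crop (204,265). The stub's tip is at crop (757,50), groove at (745,90), gland nut at (695,250). I'll fit the plug with a silhouette model in both cameras and the stub by axis points.

```bash
cat > fit.py <<'E'
from h import *
from scipy.optimize import minimize
a=np.linspace(0,2*np.pi,60)
def cyl(x,y,z,yaw,x0,x1,r):
    d=np.array([np.cos(yaw),np.sin(yaw),0]);s=np.array([-d[1],d[0],0]);k=np.array([0,0,1.])
    return np.vstack([np.array([x,y,z])+d*q+r*(np.cos(a)[:,None]*s+np.sin(a)[:,None]*k) for q in(x0,x1)])
def hull(n,P):
    c=manip.camera_info(n);p=(np.array(c['mtx'])@(np.array(c['R'])@P.T+np.array(c['t'])[:,None]));return cv2.convexHull((p[:2]/p[2]).T.astype(np.float32))[:,0]
def iou_fit(items,p0,z,x0,x1,r,S=4):  # items: (cam, bool mask)
    big=[(n,cv2.resize(m.astype(np.float32),None,fx=S,fy=S,interpolation=cv2.INTER_LINEAR)) for n,m in items]
    def f(p):
        L=0
        for n,m in big:
            h=(hull(n,cyl(p[0],p[1],z,p[2],x0,x1,r))+.5)*S-.5
            q=np.zeros_like(m);cv2.fillConvexPoly(q,np.round(h*16).astype(np.int32),1.,shift=4)
            L+=1-np.minimum(q,m).sum()/np.maximum(q,m).sum()
        return L
    r_=minimize(f,p0,method='Nelder-Mead',options=dict(initial_simplex=np.array(p0)+np.vstack([np.zeros(3),np.diag([.006,.006,.08])]),xatol=1e-5,fatol=1e-5))
    return r_.x,r_.fun
def mask(im,box,smax,vmin):
    h=cv2.cvtColor(im,cv2.COLOR_BGR2HSV);m=(h[...,1]<smax)&(h[...,2]>vmin);o=np.zeros_like(m);u0,v0,u1,v1=box;o[v0:v1,u0:u1]=m[v0:v1,u0:u1]
    n,l,st,_=cv2.connectedComponentsWithStats(o.astype(np.uint8));return l==1+np.argmax(st[1:,4])
E
python3 - <<'E'
from fit import *
im=cv2.imread('pics/raw_top0.png'); sd=cv2.imread('pics/raw_side0.png')
C=lambda x,y,a,b:(a+(x+.5)/6-.5,b+(y+.5)/6-.5)
A=atz('top',C(204,262,180,135),.065);B=atz('top',C(173,400,180,135),.065);print('ends',A,B,np.linalg.norm(A-B),np.arctan2(*(A-B)[1::-1]))
mt=mask(im,(198,172,226,207),90,110);ms=mask(sd,(180,244,212,275),90,110);print(mt.sum(),ms.sum())
yaw=np.arctan2(*(A-B)[1::-1]);M=(A+B)/2
for it in ([('top',mt)],[('side',ms)],[('top',mt),('side',ms)]):
    print(iou_fit(it,[M[0],M[1],yaw],.065,-.0175,.0265,.021))
T=atz('top',C(757,50,360,185),.075);N=atz('top',C(700,245,360,185),.075);print('stub',T,N,np.linalg.norm(T-N),np.arctan2(*(T-N)[1::-1]))
print('side px of stub',proj('side',T),proj('side',N))
# block edges (bottom edges, table) and top face
for p in [(500,232),(415,465),(722,578)]: print(atz('top',C(*p,360,185),.03))
E
```

```text
ends [0.60770312 0.21929375 0.065     ] [0.55445574 0.22867836 0.065     ] 0.054068058639105854 -0.17445400615870818
360 308
(array([ 0.57852363,  0.22430661, -0.1948072 ]), np.float64(0.17156553268432617))
(array([ 0.58690935,  0.22355984, -0.23992058]), np.float64(0.32069045305252075))
(array([ 0.57886506,  0.22472138, -0.21146064]), np.float64(0.5041347742080688))
stub [ 0.58401664 -0.39874531  0.075     ] [ 0.50895407 -0.37486808  0.075     ] 0.07876871587111953 -0.3079763924298459
side px of stub [360.44331091 141.76798599] [376.43656735 155.63299073]
[ 0.5198508  -0.31375149  0.03      ]
[ 0.42784439 -0.27880366  0.03      ]
[ 0.38600501 -0.39767621  0.03      ]
```

Run:
```python
from fit import *
im=cv2.imread('pics/raw_top0.png'); sd=cv2.imread('pics/raw_side0.png')
C=lambda x,y,a,b:(a+(x+.5)/6-.5,b+(y+.5)/6-.5)
T=atz('top',C(361,50,360,185),.075);N=atz('top',C(306,243,360,185),.075);d=T-N;yaw=np.arctan2(d[1],d[0])
print('stub',T,N,np.linalg.norm(d),yaw,'tip radius',np.hypot(*T[:2]))
for p in [(104,232),(19,465),(326,578)]: print('block',atz('top',C(*p,360,185),.05))
hs=cv2.cvtColor(im,cv2.COLOR_BGR2HSV)
for s,v in((70,130),(90,110),(90,60),(70,90)):
    m=mask(im,(196,172,226,210),s,v);ys,xs=np.nonzero(m)
    (c,wh,an)=cv2.minAreaRect(np.c_[xs,ys].astype(np.float32)); M=atz('top',c,.065)
    print(s,v,m.sum(),c,wh,an,M, iou_fit([('top',m)],[.579,.224,-.19],.065,-.0175,.0265,.021))
for n,px in((0,(211,176)),): pass
P=[atz('top',C(155,490,180,135),.065),atz('top',C(172,405,180,135),.065),atz('top',C(204,262,180,135),.065)]
print([np.arctan2(*(P[2]-P[i])[1::-1]) for i in (0,1)],P[0])
```

```text
stub [ 0.58096206 -0.24792285  0.075     ] [ 0.50698611 -0.22629041  0.075     ] 0.0770740214395678 -0.28449312833648666 tip radius 0.631650740174049
block [ 0.51376217 -0.15467092  0.05      ]
block [ 0.42395227 -0.12223523  0.05      ]
block [ 0.38310218 -0.23861562  0.05      ]
70 130 323 (211.23532104492188, 187.55882263183594) (17.220027923583984, 19.402849197387695) 14.03624439239502 [0.58605776 0.22368398 0.065     ] (array([ 0.58068042,  0.22531744, -0.38812384]), np.float64(0.23021537065505981))
90 110 360 (211.2647247314453, 188.94119262695312) (17.947635650634766, 22.55581283569336) 14.03624439239502 [0.58287047 0.2234845  0.065     ] (array([ 0.57839064,  0.22422123, -0.19999312]), np.float64(0.17120838165283203))
90 60 421 (211.17649841308594, 189.79412841796875) (18.19017219543457, 24.253562927246094) 14.03624439239502 [0.58090017 0.22360043 0.065     ] (array([ 0.57666597,  0.2241584 , -0.14374233]), np.float64(0.12522947788238525))
70 90 377 (211.14707946777344, 189.41175842285156) (17.947635650634766, 23.040882110595703) 14.03624439239502 [0.58178017 0.22370341 0.065     ] (array([ 0.57689853,  0.22441228, -0.14136072]), np.float64(0.14898961782455444))
[np.float64(-0.16534813335510604), np.float64(-0.17364872731939596)] [0.52011118 0.23391036 0.065     ]
```

```bash
cat >> h.py <<'E'
def go(x,y,z,yaw):
    """shift/turn in tool axes to bring TCP to xyz, tool down, tool y along yaw"""
    s=manip.get_state();R=Ro.from_rotvec(s['eef_rot']);p=np.array(s['tool_pos'])
    yt=np.array([np.cos(yaw),np.sin(yaw),0]);zt=np.array([0,0,-1.]);T=Ro.from_matrix(np.c_[np.cross(yt,zt),yt,zt])
    print('offset mm',np.round(R.inv().apply(np.array([x,y,z])-p)*1e3,1),'dr',np.round((R.inv()*T).as_rotvec(degrees=True),2),'t',round(s['t'],2),'f',np.round(s['ft_force'],1))
E
python3 - <<'E'
from fit import *
im=cv2.imread('pics/raw_top0.png')
hs=cv2.cvtColor(im,cv2.COLOR_BGR2HSV);
for nm,(a,b,c,d),z in(('pump',(198,203,216,216),.065),('valve',(404,190,430,228),.075)):
    h=hs[b:d,a:c]; 
    score=im[b:d,a:c,2].astype(float)-.5*im[b:d,a:c,1]-.5*im[b:d,a:c,0]
    print(nm); 
    for i,r in enumerate(score): print(b+i,' '.join('%3d'%q for q in r))
go(.58,.224,.2,-.17)
E
```

```text
pump
203  94  94  92  92  95  94  89  94 106 120 113  99  82  50  25  19  16  18
204  93  91  92  91  93  94  83  97 110 120 112  96  79  51  35  29  27  27
205  90  89  88  90  90  91  88 100 115 120 106  92  76  52  48  51  49  51
206  91  90  91  89  88  91  95 104 119 118 104  87  67  52  49  52  53  49
207  92  92  93  93  90  86  94 103 120 113  98  83  57  49  52  51  49  49
208  91  93  91  92  92  84  98 108 122 110  94  80  56  49  49  49  51  51
209  91  89  89  90  90  87 100 111 119 106  92  73  54  48  48  47  48  50
210  89  91  90  89  86  90 104 117 118 102  88  67  52  50  46  48  47  42
211  89  87  85  83  79  92 103 120 113  98  82  60  46  46  46  44  44  43
212  84  83  81  80  78  96 109 119 110  97  79  63  50  46  48  47  47  46
213  82  82  83  85  86 100 113 120 105  92  74  74  59  45  48  45  45  49
214  86  87  87  87  91 102 117 119 104  88  69  81  60  46  46  46  49  49
215  83  82  80  79  92 102 120 115 100  84  67  76  60  45  48  48  47  48
valve
190  90  86  90  88  89  90  91  89  89  92  89  87  88  89  88  88  89  90  90  90  89  91  91  91  
[... 3386 characters left out ...]
 117 105  94  88  90  92  93  93  93  93  93  92  93  94  91  94  93  92  93
223  56  52  51  75  91 103 117 111 102  94  89  90  89  90  90  92  92  93  92  90  89  90  93  93  92  92
224  54  58  63  78  91 109 117 109  96  81  89  91  91  91  92  90  89  92  92  91  91  92  92  92  90  91
225  59  66  71  80  88 100 109 104  92  85  91  91  93  90  93  91  92  94  93  92  95  91  92  91  93  92
226  57  67  76  82  92  91  90  90  84  89  92  90  93  91  93  93  93  91  92  91  91  91  91  91  93  91
227  46  51  68  76  90  95  95  89  84  82  87  91  91  90  90  90  89  91  89  93  91  90  90  91  90  90
offset mm [ 617.6 -645.6   31.7] dr [ -0.07  -0.07 -65.72] t 0.1 f [-0.3  0.2  0.1]
```

Run:
```python
from fit import *
im=cv2.imread('pics/raw_top0.png').astype(float)
sc=im[...,2]-.5*im[...,1]-.5*im[...,0]
def ridge(rows,u0,slope,z,v0,off):
    P=[]
    for v in rows:
        c=u0+slope*(v-v0);u=np.arange(int(round(c))-4,int(round(c))+5);w=np.clip(sc[v,u]-104,0,None);P.append((( u*w).sum()/w.sum()+off,v))
    k=np.polyfit([p[1] for p in P],[p[0] for p in P],1)
    f=lambda v:atz('top',(np.polyval(k,v),v),z)
    A,B=f(rows[-1]),f(rows[0]);print(k,'yaw',np.arctan2(*(B-A)[1::-1]));return f
f=ridge(range(203,216),207.1,-.233,.065,203,.4)
print('pump axis at rows',f(176),f(203),f(215))
g=ridge(range(202,224),418,-.36,.075,202,.1)
print('stub tip',g(192.6),'groove',g(198.7),g(200))
```

```text
[-2.45060867e-01  2.57410255e+02] yaw -0.1935059305348383
pump axis at rows [0.61295819 0.21793892 0.065     ] [0.55041639 0.23019448 0.065     ] [0.52292246 0.23558214 0.065     ]
[-3.61083375e-01  4.90930729e+02] yaw -0.35169146914241917
stub tip [ 0.58176845 -0.25165724  0.075     ] groove [ 0.56761028 -0.24646195  0.075     ] [ 0.56459945 -0.24535713  0.075     ]
```

```bash
python3 -m pendant '{"dr":[[0,0,-5],[0,0,-10],[0,0,-15],[0,0,-20],[0,0,-26],[0,0,-32],[0,0,-38],[0,0,-44]],"offset":[[0.02,-0.02,0],[0.045,-0.047,0],[0.07,-0.073,0],[0.1,-0.104,0],[0.128,-0.133,0],[0.156,-0.162,0],[0.184,-0.191,0],[0.212,-0.22,0]],"fingers":[0.07,0.064,0.062,0.062,0.062,0.062,0.062,0.062]}'; python3 -c "
from h import *
go(.58,.224,.2,-.18)"
```

```text
t: 0.77
tool_pos: [0.2947, -0.2883, 0.2309]
eef_rot: [-2.737, -1.542, -0.0]
ft_force: [2.7, 0.1, 0.1]
width: 0.73
offset mm [586.  -21.4  31.1] dr [-1.000e-02 -3.000e-02 -2.089e+01] t 0.77 f [2.7 0.1 0.1]
```

```bash
python3 -m pendant '{"dr":[[0,0,-3],[0,0,-6],[0,0,-9],[0,0,-12],[0,0,-15],[0,0,-18],[0,0,-20],[0,0,-20]],"offset":[[0.038,-0.001,0],[0.077,-0.003,0],[0.116,-0.004,0],[0.155,-0.006,0],[0.194,-0.008,0],[0.233,-0.009,0],[0.272,-0.01,0],[0.31,-0.011,0]],"fingers":[0.062,0.062,0.062,0.062,0.062,0.062,0.062,0.062]}'; python3 -c "
from h import *
go(.582,.224,.18,-.19)"
```

```text
t: 1.43
tool_pos: [0.4471, -0.018, 0.2311]
eef_rot: [-2.43, -1.991, 0.0]
ft_force: [0.3, -0.4, -0.2]
width: 0.726
offset mm [263.8  84.7  51.1] dr [-0.    0.   -0.46] t 1.43 f [ 0.3 -0.4 -0.2]
```

```bash
python3 -m pendant '{"dr":[[0,0,0],[0,0,0],[0,0,0],[0,0,0],[0,0,-0.5],[0,0,-0.5],[0,0,-0.5],[0,0,-0.5]],"offset":[[0.036,0.012,0],[0.072,0.024,0],[0.108,0.036,0.01],[0.144,0.048,0.02],[0.18,0.06,0.03],[0.216,0.072,0.04],[0.252,0.082,0.05],[0.264,0.085,0.051]],"fingers":[0.062,0.062,0.062,0.062,0.062,0.062,0.062,0.062]}'
python3 - <<'E'
from fit import *
go(.582,.224,.10,-.19)
im=manip.read_camera('side')[:,:,::-1].copy();cv2.imwrite('pics/raw_s1.png',im)
c=lambda a,b,w,h,s:cv2.resize(im[b:b+h,a:a+w],None,fx=s,fy=s,interpolation=cv2.INTER_CUBIC)
cv2.imwrite('pics/s1.png',np.hstack([c(150,200,80,100,5),c(320,110,80,100,5)]))
print('pred mid',proj('side',[.582,.224,.065]),'stub tip',proj('side',[.5818,-.2517,.075]),'back60',proj('side',[.5818-.06*.939,-.2517+.06*.344,.075]))
E
```

```text
t: 2.1
tool_pos: [0.582, 0.2255, 0.1769]
eef_rot: [-2.418, -2.001, 0.004]
ft_force: [-0.1, -0.0, 0.6]
width: 0.729
offset mm [-1.5  0.6 76.9] dr [-0.23 -0.    0.09] t 2.1 f [-0.1 -0.   0.6]
pred mid [195.1784359  259.61372059] stub tip [328.45488035 164.50689554] back60 [339.62001304 176.39864409]
```

View pics/s1.png

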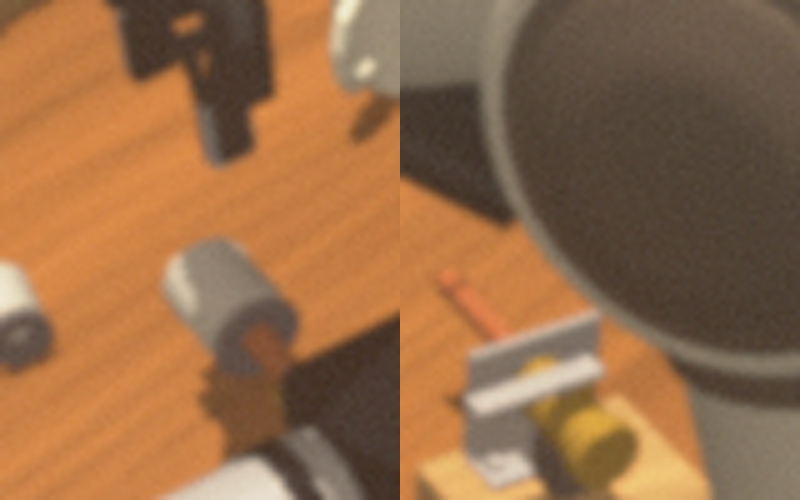

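The side crop shows the plug's middle at about px (196,261), against (195,260) predicted. The stub tip is at px (329,165), against (328.5,164.5) predicted, so the two views agree to 2–3 mm. Next I refine the plug's axial position and descend.

Run:
```python
from fit import *
im=cv2.imread('pics/raw_top0.png');sd=cv2.imread('pics/raw_s1.png')
hs=cv2.cvtColor(sd,cv2.COLOR_BGR2HSV)
mt=mask(im,(196,172,226,207),90,50);ms=mask(sd,(180,244,211,276),100,40)
print(mt.sum(),ms.sum())
for it in ([('top',mt)],[('side',ms)],[('top',mt),('side',ms)]):
    print(iou_fit(it,[.58,.2244,-.19],.065,-.0265,.0265,.0213))
```

```text
421 396
(array([ 0.57988617,  0.22372197, -0.25227994]), np.float64(0.17398202419281006))
(array([ 0.58010553,  0.22562314, -0.22739737]), np.float64(0.2443830370903015))
(array([ 0.57990498,  0.22464742, -0.22806831]), np.float64(0.4276310205459595))
```

```bash
python3 -m pendant '{"dr":[[0,0,0],[0,0,0],[0,0,0],[0,0,0],[0,0,0]],"offset":[[0,0,0.02],[0,0,0.04],[0,0,0.06],[0,0,0.06],[0,0,0.06]],"fingers":[0.062,0.062,0.062,0.062,0.062]}'; python3 -c "
from h import *
go(.581,.2244,.09,-.19)"
```

```text
t: 2.57
tool_pos: [0.5813, 0.2209, 0.1192]
eef_rot: [-2.423, -1.998, 0.005]
ft_force: [-0.2, 0.5, 1.1]
width: 0.728
offset mm [ 3.4 -0.8 29.2] dr [-0.17  0.07 -0.1 ] t 2.57 f [-0.2  0.5  1.1]
```

```bash
python3 -m pendant '{"dr":[[0,0,0.3],[0,0,0.5],[0,0,0.5],[0,0,0.5],[0,0,0.5],[0,0,0.5]],"offset":[[0.002,0,0.01],[0.0034,0,0.02],[0.0034,0,0.027],[0.0034,0,0.027],[0.0034,0,0.027],[0.0034,0,0.027]],"fingers":[0.062,0.062,0.062,0.062,0.062,0.062]}'
python3 - <<'E'
from fit import *
go(.5815,.2244,.072,-.2)
snap('side','s2.png',(150,200,250,300),6)
E
```

```text
t: 3.07
tool_pos: [0.5833, 0.225, 0.0936]
eef_rot: [2.432, 1.988, 0.001]
ft_force: [0.1, -0.1, 0.7]
width: 0.728
offset mm [-1.  -1.7 21.6] dr [ 0.02 -0.01  0.  ] t 3.07 f [ 0.1 -0.1  0.7]
```

View pics/s2.png

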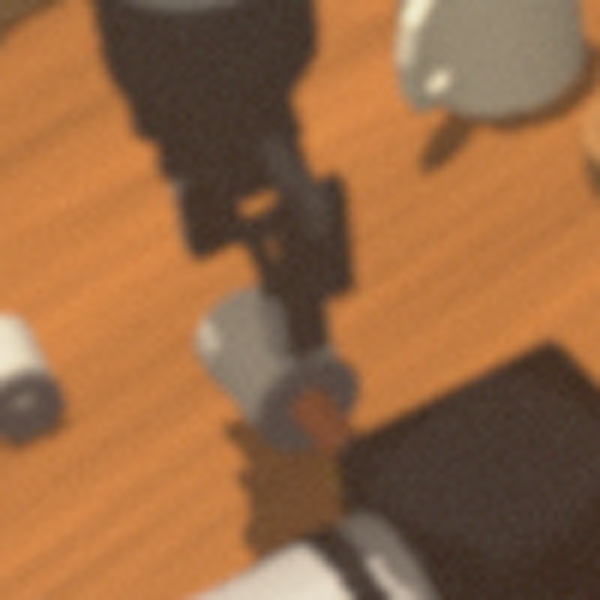

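Run:
```python
from fit import *
c=lambda X:np.round((proj('side',X)-[150,200])*6)
d=np.array([np.cos(-.2),np.sin(-.2),0])
t=np.array([.5833,.225,.0936])
for s in(-1,1):
  for w in(.031,.045):
    print('finger',s,w,[c(t+s*w*d+[0,0,z]).tolist() for z in(0,.007,.03)])
m=np.array([.58,.2246,.065])
print('ring',c(m-.0265*d),c(m-.0265*d+[0,0,.022]),'closed',c(m+.0265*d),c(m+.0265*d+[0,0,.021]))
```

```text
finger -1 0.031 [[298.0, 352.0], [296.0, 339.0], [288.0, 295.0]]
finger -1 0.045 [[317.0, 374.0], [315.0, 361.0], [307.0, 317.0]]
finger 1 0.031 [[218.0, 258.0], [215.0, 245.0], [207.0, 201.0]]
finger 1 0.045 [[200.0, 238.0], [197.0, 225.0], [189.0, 181.0]]
ring [308. 402.] [301. 361.] closed [240. 321.] [232. 283.]
```

The side crop shows the ring centre at (308,402), as predicted, and the near fingertip at (305,350), just outside the ring, so I descend.

```bash
python3 -m pendant '{"dr":[[0,0,0],[0,0,0],[0,0,0],[0,0,0],[0,0,0],[0,0,0]],"offset":[[-0.001,-0.0015,0.005],[-0.001,-0.0015,0.01],[-0.001,-0.0015,0.016],[-0.001,-0.0015,0.0215],[-0.001,-0.0015,0.0215],[-0.001,-0.0015,0.0215]],"fingers":[0.062,0.062,0.062,0.062,0.062,0.062]}'; python3 -c "
from h import *
go(.5815,.2244,.072,-.2)"
```

```text
t: 3.62
tool_pos: [0.5809, 0.2242, 0.071]
eef_rot: [-2.432, -1.988, 0.002]
ft_force: [1.2, -0.4, 0.5]
width: 0.728
offset mm [ 0.3  0.5 -1. ] dr [-0.08  0.03 -0.  ] t 3.62 f [ 1.2 -0.4  0.5]
```

Now I close slowly and watch width and force.

```bash
python3 -m pendant '{"dr":[[0,0,0],[0,0,0],[0,0,0],[0,0,0],[0,0,0],[0,0,0]],"offset":[[0,0,-0.001],[0,0,-0.001],[0,0,-0.001],[0,0,-0.001],[0,0,-0.001],[0,0,-0.001]],"fingers":[0.06,0.058,0.057,0.056,0.056,0.056]}'
python3 -m pendant '{"dr":[[0,0,0],[0,0,0],[0,0,0],[0,0,0]],"offset":[[0,0,0],[0,0,0],[0,0,0],[0,0,0]],"fingers":[0.055,0.054,0.054,0.054]}'; python3 -c "
from h import *
go(.5815,.2244,.072,-.2)"
```

```text
t: 4.12
tool_pos: [0.5815, 0.2243, 0.0729]
eef_rot: [2.432, 1.989, 0.0]
ft_force: [0.7, 0.1, 0.6]
width: 0.653
t: 4.45
tool_pos: [0.5813, 0.2244, 0.0728]
eef_rot: [-2.432, -1.988, 0.0]
ft_force: [-0.4, 0.4, 1.6]
width: 0.631
offset mm [0.1 0.2 0.8] dr [-0.02  0.    0.  ] t 4.45 f [-0.4  0.4  1.6]
```

```bash
for f in 1; do python3 -m pendant '{"dr":[[0,0,0],[0,0,0],[0,0,0],[0,0,0]],"offset":[[0,0,0],[0,0,0],[0,0,0],[0,0,0]],"fingers":[0.053,0.053,0.053,0.053]}'
python3 -m pendant '{"dr":[[0,0,0],[0,0,0],[0,0,0],[0,0,0]],"offset":[[0,0,0],[0,0,0],[0,0,0],[0,0,0]],"fingers":[0.052,0.052,0.052,0.052]}'; done; python3 -c "
from h import *
go(.5815,.2244,.072,-.2)"
```

```text
t: 4.78
tool_pos: [0.5813, 0.2243, 0.0728]
eef_rot: [-2.432, -1.988, 0.0]
ft_force: [-1.6, 0.8, 1.3]
width: 0.621
t: 5.12
tool_pos: [0.5817, 0.2243, 0.073]
eef_rot: [2.432, 1.988, 0.001]
ft_force: [-0.7, 0.2, 2.1]
width: 0.612
offset mm [ 0.1 -0.2  1. ] dr [ 0.03 -0.01 -0.  ] t 5.12 f [-0.7  0.2  2.1]
```

```bash
python3 -m pendant '{"dr":[[0,0,0],[0,0,0],[0,0,0],[0,0,0]],"offset":[[0,0,0],[0,0,0],[0,0,0],[0,0,0]],"fingers":[0.051,0.051,0.051,0.051]}'
python3 -m pendant '{"dr":[[0,0,0],[0,0,0],[0,0,0],[0,0,0]],"offset":[[0,0,0],[0,0,0],[0,0,0],[0,0,0]],"fingers":[0.05,0.05,0.05,0.05]}'; python3 -c "
from h import *
go(.5815,.2244,.072,-.2)
snap('side','s3.png',(170,220,230,280),10)"
```

```text
t: 5.45
tool_pos: [0.5821, 0.2242, 0.0732]
eef_rot: [2.432, 1.988, 0.002]
ft_force: [1.2, -0.6, 2.5]
width: 0.601
t: 5.78
tool_pos: [0.5822, 0.2242, 0.0733]
eef_rot: [2.431, 1.988, 0.002]
ft_force: [3.0, -1.4, 3.4]
width: 0.589
offset mm [ 0.  -0.7  1.3] dr [ 0.09 -0.02 -0.  ] t 5.78 f [ 3.  -1.4  3.4]
```

View pics/s3.png

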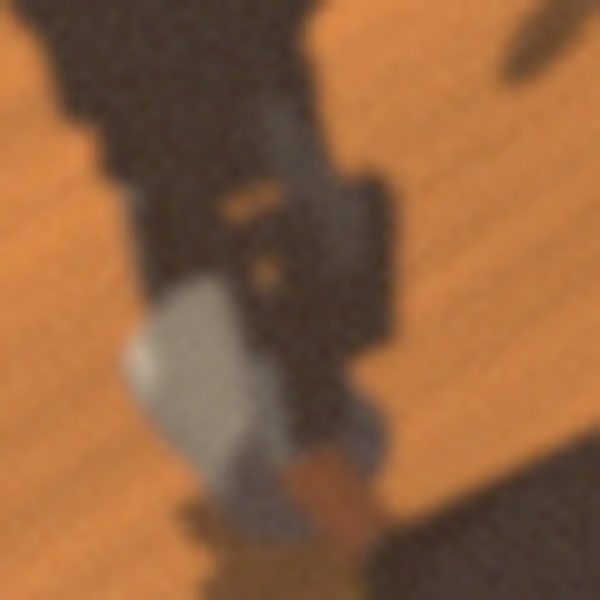

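The crop shows the near fingertip on the ring face just above the pipe, at (320,440). Both fingers touch now. I relieve the small offset and press on.

```bash
python3 -m pendant '{"dr":[[0,0,0],[0,0,0],[0,0,0],[0,0,0],[0,0,0]],"offset":[[0,0.0005,-0.0005],[0,0.0007,-0.001],[0,0.0007,-0.001],[0,0.0007,-0.001],[0,0.0007,-0.001]],"fingers":[0.05,0.0495,0.0493,0.0493,0.0493]}'
python3 -m pendant '{"dr":[[0,0,0],[0,0,0],[0,0,0],[0,0,0]],"offset":[[0,0,0],[0,0,0],[0,0,0],[0,0,0]],"fingers":[0.0487,0.0487,0.0487,0.0487]}'; python3 -c "
from h import *
go(.5815,.2244,.072,-.2)"
```

```text
t: 6.25
tool_pos: [0.5817, 0.2242, 0.0735]
eef_rot: [-2.432, -1.988, 0.001]
ft_force: [1.4, 0.1, 2.3]
width: 0.581
t: 6.58
tool_pos: [0.5819, 0.2242, 0.0736]
eef_rot: [-2.432, -1.988, 0.001]
ft_force: [0.9, 0.6, 1.3]
width: 0.574
offset mm [ 0.1 -0.4  1.6] dr [-0.03  0.   -0.  ] t 6.58 f [0.9 0.6 1.3]
```

```bash
python3 -m pendant '{"dr":[[0,0,0],[0,0,0],[0,0,0],[0,0,0],[0,0,0]],"offset":[[0,0,0],[0,0,0],[0,0,0],[0,0,0],[0,0,0]],"fingers":[0.0484,0.0481,0.0481,0.0481,0.0481]}'; python3 -c "
from h import *
go(.5815,.2244,.072,-.2)"
```

```text
t: 7.0
tool_pos: [0.5821, 0.2242, 0.0737]
eef_rot: [-2.432, -1.989, 0.0]
ft_force: [1.6, -0.3, 2.0]
width: 0.567
offset mm [ 0.1 -0.6  1.7] dr [-0. -0.  0.] t 7.0 f [ 1.6 -0.3  2. ]
```

```bash
python3 -m pendant '{"dr":[[0,0,0],[0,0,0],[0,0,0],[0,0,0],[0,0,0],[0,0,0],[0,0,0],[0,0,0]],"offset":[[0,0.0005,0],[0,0.001,0],[0,0.0015,0],[0,0.002,0],[0,0.0025,0],[0,0.003,0],[0,0.003,0],[0,0.003,0]],"fingers":[0.0481,0.0481,0.0481,0.0481,0.0481,0.0481,0.0481,0.0481]}'; python3 -c "
from h import *
go(.5815,.2244,.072,-.2)"
```

```text
t: 7.67
tool_pos: [0.585, 0.2236, 0.0737]
eef_rot: [-2.432, -1.988, 0.0]
ft_force: [-1.9, 0.8, 2.7]
width: 0.566
offset mm [ 0.1 -3.6  1.7] dr [-0.01 -0.    0.  ] t 7.67 f [-1.9  0.8  2.7]
```

```bash
python3 -m pendant '{"dr":[[0,0,0],[0,0,0],[0,0,0],[0,0,0],[0,0,0],[0,0,0],[0,0,0],[0,0,0]],"offset":[[0,0.001,0],[0,0.002,0],[0,0.003,0],[0,0.004,0],[0,0.005,0],[0,0.006,0],[0,0.006,0],[0,0.006,0]],"fingers":[0.0481,0.0481,0.0481,0.0481,0.0481,0.0481,0.0481,0.0481]}'; python3 -c "
from h import *
go(.5815,.2244,.072,-.2)"
```

```text
t: 8.33
tool_pos: [0.5913, 0.2222, 0.0737]
eef_rot: [2.432, 1.988, 0.001]
ft_force: [-1.0, 0.8, 1.5]
width: 0.567
offset mm [  0.2 -10.    1.7] dr [ 0.04 -0.   -0.  ] t 8.33 f [-1.   0.8  1.5]
```

```bash
python3 -m pendant '{"dr":[[0,0,0],[0,0,0],[0,0,0],[0,0,0],[0,0,0],[0,0,0],[0,0,0],[0,0,0]],"offset":[[0,0.003,0],[0,0.006,0],[0,0.009,0],[0,0.012,0],[0,0.015,0],[0,0.018,0],[0,0.021,0],[0,0.024,0]],"fingers":[0.0481,0.0481,0.0481,0.0481,0.0481,0.0481,0.0481,0.0481]}'
python3 -m pendant '{"dr":[[0,0,0],[0,0,0],[0,0,0],[0,0,0],[0,0,0],[0,0,0]],"offset":[[0,0.005,0],[0,0.01,0],[0,0.015,0],[0,0.02,0],[0,0.02,0],[0,0.02,0]],"fingers":[0.0481,0.0481,0.0481,0.0481,0.0481,0.0481]}'; python3 -c "
from h import *
go(.5815,.2244,.072,-.2)
snap('side','s4.png',(140,190,240,290),6)"
```

```text
t: 9.0
tool_pos: [0.6149, 0.2174, 0.0736]
eef_rot: [2.432, 1.988, 0.0]
ft_force: [0.3, 0.2, -0.6]
width: 0.564
t: 9.5
tool_pos: [0.6344, 0.2134, 0.0737]
eef_rot: [2.432, 1.988, -0.0]
ft_force: [0.1, -0.1, -1.7]
width: 0.566
offset mm [  0.2 -54.    1.7] dr [-0.    0.   -0.02] t 9.5 f [ 0.1 -0.1 -1.7]
```

View pics/s4.png

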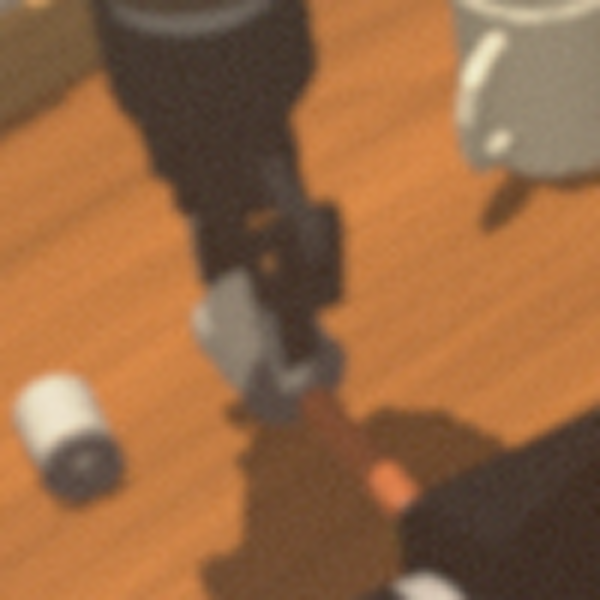

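The crop shows the stop end held in the fingers at (270,350), level, and the pump's pipe bare with its tip at (310,395), so it is off. I lift and carry it to the valve.

```bash
python3 -m pendant '{"dr":[[0,0,0],[0,0,0],[0,0,0],[0,0,0],[0,0,0],[0,0,0],[0,0,0],[0,0,0]],"offset":[[0,0,-0.005],[0,0,-0.015],[0,0,-0.03],[0,0,-0.05],[0,0,-0.07],[0,0,-0.09],[0,0,-0.105],[0,0,-0.115]],"fingers":[0.0481,0.0481,0.0481,0.0481,0.0481,0.0481,0.0481,0.0481]}'; python3 -c "
from h import *
go(.6184,-.2651,.18,-.35)"
```

```text
t: 10.22
tool_pos: [0.6351, 0.2139, 0.1926]
eef_rot: [2.43, 1.987, 0.006]
ft_force: [0.1, 0.0, -1.8]
width: 0.568
offset mm [-472.8   78.6   12.2] dr [ 0.23 -0.11  8.61] t 10.22 f [ 0.1  0.  -1.8]
```

```bash
python3 -m pendant '{"dr":[[0,0,0],[0,0,1],[0,0,2],[0,0,3],[0,0,4],[0,0,5],[0,0,6],[0,0,7]],"offset":[[-0.006,0.001,0],[-0.018,0.003,0],[-0.038,0.006,0],[-0.063,0.01,0],[-0.09,0.015,0],[-0.12,0.02,0],[-0.15,0.025,0],[-0.18,0.03,0]],"fingers":[0.0481,0.0481,0.0481,0.0481,0.0481,0.0481,0.0481,0.0481]}'
python3 -m pendant '{"dr":[[0,0,0],[0,0,0],[0,0,0],[0,0,0],[0,0,0],[0,0,0],[0,0,0],[0,0,0]],"offset":[[-0.03,0,0],[-0.06,0,0],[-0.09,0,0],[-0.12,0,0],[-0.15,0,0],[-0.175,0,0],[-0.19,0,0],[-0.195,0,0]],"fingers":[0.0481,0.0481,0.0481,0.0481,0.0481,0.0481,0.0481,0.0481]}'; python3 -c "
from h import *
go(.6184,-.2651,.15,-.35)"
```

```text
t: 10.88
tool_pos: [0.6261, 0.0289, 0.1868]
eef_rot: [-2.549, -1.833, 0.004]
ft_force: [0.5, -0.4, -1.2]
width: 0.567
t: 11.55
tool_pos: [0.5638, -0.1565, 0.1871]
eef_rot: [-2.551, -1.83, 0.004]
ft_force: [0.0, 0.4, -1.5]
width: 0.565
offset mm [-85.4  86.7  36.9] dr [-0.17  0.04  1.35] t 11.55 f [ 0.   0.4 -1.5]
```

```bash
python3 -m pendant '{"dr":[[0,0,0],[0,0,0.5],[0,0,1],[0,0,1.4],[0,0,1.4],[0,0,1.4],[0,0,1.4],[0,0,1.4]],"offset":[[-0.01,0.01,0],[-0.03,0.03,0],[-0.05,0.05,0.005],[-0.07,0.07,0.02],[-0.08,0.082,0.03],[-0.085,0.087,0.037],[-0.085,0.087,0.037],[-0.085,0.087,0.037]],"fingers":[0.0481,0.0481,0.0481,0.0481,0.0481,0.0481,0.0481,0.0481]}'; python3 -c "
from h import *
go(.6184,-.2651,.0837,-.35)"
```

```text
t: 12.22
tool_pos: [0.6208, -0.2608, 0.1506]
eef_rot: [-2.569, -1.804, 0.001]
ft_force: [0.1, -0.2, -1.6]
width: 0.568
offset mm [-4.9 -0.6 66.9] dr [-0.16 -0.06  0.2 ] t 12.22 f [ 0.1 -0.2 -1.6]
```

```bash
python3 -m pendant '{"dr":[[0,0,0],[0,0,0],[0,0,0],[0,0,0.2],[0,0,0.2],[0,0,0.2],[0,0,0.2],[0,0,0.2]],"offset":[[-0.001,0,0.006],[-0.002,0,0.018],[-0.003,0,0.033],[-0.004,0,0.048],[-0.0045,0,0.06],[-0.005,0,0.067],[-0.005,0,0.067],[-0.005,0,0.067]],"fingers":[0.0481,0.0481,0.0481,0.0481,0.0481,0.0481,0.0481,0.0481]}'
python3 - <<'E'
from fit import *
go(.6184,-.2651,.0837,-.35)
a=manip.read_camera('top')[:,:,::-1].copy();b=manip.read_camera('side')[:,:,::-1].copy()
cv2.imwrite('pics/raw_t5.png',a);cv2.imwrite('pics/raw_s5.png',b)
c=lambda im,u,v:cv2.resize(im[v:v+75,u:u+50],None,fx=8,fy=8,interpolation=cv2.INTER_CUBIC)
cv2.imwrite('pics/p5.png',np.hstack([c(a,397,160),c(b,295,115)]))
E
```

```text
t: 12.88
tool_pos: [0.6198, -0.2663, 0.0847]
eef_rot: [-2.574, -1.801, 0.0]
ft_force: [1.3, -0.1, -1.4]
width: 0.564
offset mm [ 0.7 -1.7  1. ] dr [-0.02 -0.01  0.01] t 12.88 f [ 1.3 -0.1 -1.4]
```

View pics/p5.png

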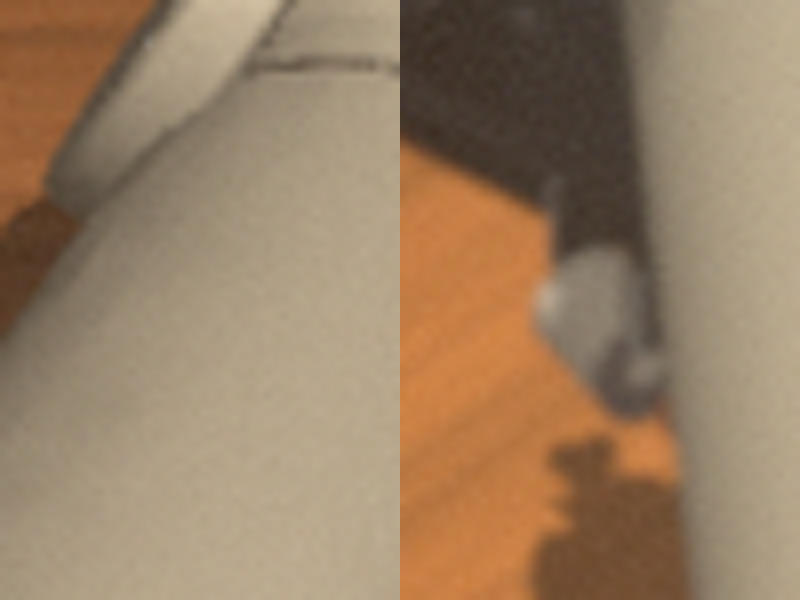

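The top view is fully hidden by the arm. The side view shows the plug at crop (590,330) with the stub hidden behind the wrist. I compare its outline with the predicted one.

Run:
```python
from fit import *
b=cv2.imread('pics/raw_s5.png')
m=np.array([.6198,-.2663,0])-.0023*np.array([.939,-.343,0]);z=.076
c=lambda X:np.round((np.array(X)-[295,115])*8+[400,0])
for nm,q0,q1,r in(('body',-.0175+.0,.0265,.021),('ring',-.0215,-.0175,.022)):
    h=hull('side',cyl(m[0],m[1],z,-.35,q0,q1,r)); h=c(h); print(nm,'u',h[:,0].min(),h[:,0].max(),'v',h[:,1].min(),h[:,1].max(), 'leftmost',h[h[:,0].argmin()],'lowest',h[h[:,1].argmax()])
```

```text
body u 525.0 692.0 v 243.0 413.0 leftmost [525. 317.] lowest [622. 413.]
ring u 584.0 700.0 v 306.0 421.0 leftmost [584. 384.] lowest [633. 421.]
```

```bash
python3 -m pendant '{"dr":[[0,0,0],[0,0,0],[0,0,0],[0,0,0],[0,0,0],[0,0,0],[0,0,0],[0,0,0]],"offset":[[0.0007,-0.001,0.001],[0.0007,-0.003,0.001],[0.0007,-0.006,0.001],[0.0007,-0.009,0.001],[0.0007,-0.012,0.001],[0.0007,-0.014,0.001],[0.0007,-0.014,0.001],[0.0007,-0.014,0.001]],"fingers":[0.0481,0.0481,0.0481,0.0481,0.0481,0.0481,0.0481,0.0481]}'
python3 -m pendant '{"dr":[[0,0,0],[0,0,0],[0,0,0],[0,0,0],[0,0,0]],"offset":[[0,-0.001,0],[0,-0.002,0],[0,-0.003,0],[0,-0.003,0],[0,-0.003,0]],"fingers":[0.0481,0.0481,0.0481,0.0481,0.0481]}'
python3 -c "
from h import *
go(.5818,-.2517,.0837,-.35)"
```

```text
t: 13.65
tool_pos: [0.6069, -0.2611, 0.0839]
eef_rot: [2.574, 1.801, 0.0]
ft_force: [0.4, 0.3, -1.4]
width: 0.563
t: 14.07
tool_pos: [0.6041, -0.2601, 0.0837]
eef_rot: [-2.574, -1.801, 0.0]
ft_force: [-1.2, 0.6, -0.7]
width: 0.566
offset mm [  0.2 -23.8   0. ] dr [-0.01 -0.   -0.01] t 14.07 f [-1.2  0.6 -0.7]
```

```bash
for i in 1 ; do python3 -m pendant '{"dr":[[0,0,0],[0,0,0],[0,0,0],[0,0,0],[0,0,0]],"offset":[[0,-0.001,0],[0,-0.002,0],[0,-0.003,0],[0,-0.003,0],[0,-0.003,0]],"fingers":[0.0481,0.0481,0.0481,0.0481,0.0481]}'; python3 -c "
from h import *
go(.5818,-.2517,.0837,-.35)"
python3 -m pendant '{"dr":[[0,0,0],[0,0,0],[0,0,0],[0,0,0],[0,0,0]],"offset":[[0,-0.001,0],[0,-0.002,0],[0,-0.002,0],[0,-0.002,0],[0,-0.002,0]],"fingers":[0.0481,0.0481,0.0481,0.0481,0.0481]}'
python3 -c "
from h import *
go(.5818,-.2517,.0837,-.35)"; done
```

```text
t: 14.48
tool_pos: [0.6014, -0.259, 0.0838]
eef_rot: [-2.574, -1.801, -0.0]
ft_force: [0.4, 0.0, -1.5]
width: 0.567
offset mm [  0.1 -20.9   0.1] dr [ 0.   -0.01 -0.01] t 14.48 f [ 0.4  0.  -1.5]
t: 14.9
tool_pos: [0.5996, -0.2581, 0.0839]
eef_rot: [-2.574, -1.801, -0.0]
ft_force: [-0.0, 2.3, -0.1]
width: 0.566
offset mm [ -0.1 -18.9   0.2] dr [-0.   -0.02  0.  ] t 14.9 f [-0.   2.3 -0.1]
```

```bash
for i in 1 2; do python3 -m pendant '{"dr":[[0,0,0],[0,0,0],[0,0,0],[0,0,0]],"offset":[[0,-0.001,0],[0,-0.002,0],[0,-0.002,0],[0,-0.002,0]],"fingers":[0.0481,0.0481,0.0481,0.0481]}'; python3 -c "
from h import *
go(.5818,-.2517,.0837,-.35)"; done
```

```text
t: 15.23
tool_pos: [0.5975, -0.2576, 0.0838]
eef_rot: [-2.574, -1.801, -0.0]
ft_force: [1.8, 1.1, -0.4]
width: 0.568
offset mm [  0.2 -16.8   0.2] dr [-0.   -0.   -0.01] t 15.23 f [ 1.8  1.1 -0.4]
t: 15.57
tool_pos: [0.5956, -0.257, 0.0839]
eef_rot: [-2.574, -1.801, 0.0]
ft_force: [1.7, 1.2, 0.6]
width: 0.566
offset mm [  0.2 -14.8   0.2] dr [-0.01  0.   -0.01] t 15.57 f [1.7 1.2 0.6]
```

```bash
for i in 1 2 3; do python3 -m pendant '{"dr":[[0,0,0],[0,0,0],[0,0,0],[0,0,0],[0,0,0]],"offset":[[0,-0.001,0],[0,-0.002,0],[0,-0.003,0],[0,-0.004,0],[0,-0.004,0]],"fingers":[0.0481,0.0481,0.0481,0.0481,0.0481]}'; python3 -c "
from h import *
go(.5818,-.2517,.0837,-.35)"; done
```

```text
t: 15.98
tool_pos: [0.5918, -0.2556, 0.0838]
eef_rot: [-2.574, -1.801, 0.0]
ft_force: [2.0, 0.8, -0.3]
width: 0.567
offset mm [  0.2 -10.7   0.1] dr [-0.01  0.   -0.  ] t 15.98 f [ 2.   0.8 -0.3]
t: 16.4
tool_pos: [0.588, -0.2542, 0.0838]
eef_rot: [-2.574, -1.801, 0.0]
ft_force: [1.0, 2.7, 0.8]
width: 0.564
offset mm [ 0.2 -6.7  0.1] dr [-0.01 -0.   -0.  ] t 16.4 f [1.  2.7 0.8]
t: 16.82
tool_pos: [0.5843, -0.2528, 0.0838]
eef_rot: [-2.574, -1.801, 0.0]
ft_force: [1.7, 2.2, 0.3]
width: 0.567
offset mm [ 0.2 -2.7  0.1] dr [-0.01  0.   -0.  ] t 16.82 f [1.7 2.2 0.3]
```

```bash
for i in 1 2 3; do python3 -m pendant '{"dr":[[0,0,0],[0,0,0],[0,0,0],[0,0,0],[0,0,0]],"offset":[[0,-0.001,0],[0,-0.002,0],[0,-0.003,0],[0,-0.004,0],[0,-0.004,0]],"fingers":[0.0481,0.0481,0.0481,0.0481,0.0481]}'; python3 -c "
from h import *
go(.5818,-.2517,.0837,-.35)"; done
```

```text
t: 17.23
tool_pos: [0.5804, -0.2514, 0.0838]
eef_rot: [-2.574, -1.8, 0.0]
ft_force: [0.8, 0.8, 1.2]
width: 0.567
offset mm [0.2 1.4 0.1] dr [-0.02 -0.   -0.01] t 17.23 f [0.8 0.8 1.2]
t: 17.65
tool_pos: [0.5767, -0.25, 0.0838]
eef_rot: [-2.574, -1.8, 0.0]
ft_force: [1.3, 0.5, 1.5]
width: 0.568
offset mm [0.2 5.4 0.1] dr [-0.02 -0.   -0.  ] t 17.65 f [1.3 0.5 1.5]
t: 18.07
tool_pos: [0.5729, -0.2487, 0.0838]
eef_rot: [-2.574, -1.8, 0.0]
ft_force: [2.1, 1.4, 1.1]
width: 0.564
offset mm [0.2 9.4 0.1] dr [-0.02 -0.   -0.  ] t 18.07 f [2.1 1.4 1.1]
```

Home is expected at 16.2 ± 3, so I go in 1 mm steps now.

```bash
for i in 1 2; do python3 -m pendant '{"dr":[[0,0,0],[0,0,0],[0,0,0],[0,0,0]],"offset":[[0,-0.001,0],[0,-0.002,0],[0,-0.002,0],[0,-0.002,0]],"fingers":[0.0481,0.0481,0.0481,0.0481]}'; python3 -c "
from h import *
go(.5818,-.2517,.0837,-.35)"; done;  python3 -m pendant '{"dr":[[0,0,0],[0,0,0],[0,0,0]],"offset":[[0,-0.001,0],[0,-0.001,0],[0,-0.001,0]],"fingers":[0.0481,0.0481,0.0481]}'; python3 -c "
from h import *
go(.5818,-.2517,.0837,-.35)"
```

```text
t: 18.4
tool_pos: [0.5711, -0.248, 0.0838]
eef_rot: [-2.574, -1.801, 0.0]
ft_force: [1.4, 1.1, 0.9]
width: 0.57
offset mm [ 0.2 11.3  0.1] dr [-0.02 -0.   -0.  ] t 18.4 f [1.4 1.1 0.9]
t: 18.73
tool_pos: [0.5693, -0.2474, 0.0838]
eef_rot: [-2.574, -1.801, 0.0]
ft_force: [2.3, 0.4, 1.6]
width: 0.568
offset mm [ 0.2 13.2  0.1] dr [-0.01  0.   -0.01] t 18.73 f [2.3 0.4 1.6]
t: 18.98
tool_pos: [0.5684, -0.247, 0.0838]
eef_rot: [-2.574, -1.801, 0.0]
ft_force: [0.8, 1.7, 1.1]
width: 0.566
offset mm [ 0.2 14.2  0.1] dr [-0.01  0.   -0.  ] t 18.98 f [0.8 1.7 1.1]
```

```bash
for i in 1 2 3; do python3 -m pendant '{"dr":[[0,0,0],[0,0,0],[0,0,0]],"offset":[[0,-0.001,0],[0,-0.001,0],[0,-0.001,0]],"fingers":[0.0481,0.0481,0.0481]}'; python3 -c "
from h import *
go(.5818,-.2517,.0837,-.35)"; done
```

```text
t: 19.23
tool_pos: [0.5675, -0.2467, 0.0838]
eef_rot: [-2.574, -1.801, 0.0]
ft_force: [0.5, 1.0, 1.3]
width: 0.563
offset mm [ 0.2 15.2  0.1] dr [-0.01  0.   -0.  ] t 19.23 f [0.5 1.  1.3]
t: 19.48
tool_pos: [0.5665, -0.2464, 0.0838]
eef_rot: [-2.574, -1.801, 0.0]
ft_force: [2.4, 0.8, 2.0]
width: 0.567
offset mm [ 0.2 16.2  0.1] dr [-0.01  0.   -0.  ] t 19.48 f [2.4 0.8 2. ]
t: 19.73
tool_pos: [0.5656, -0.246, 0.0838]
eef_rot: [-2.574, -1.801, 0.0]
ft_force: [2.3, 0.9, 1.2]
width: 0.569
offset mm [ 0.2 17.2  0.1] dr [-0.01  0.   -0.  ] t 19.73 f [2.3 0.9 1.2]
```

```bash
for i in 1 2 3; do python3 -m pendant '{"dr":[[0,0,0],[0,0,0],[0,0,0]],"offset":[[0,-0.001,0],[0,-0.001,0],[0,-0.001,0]],"fingers":[0.0481,0.0481,0.0481]}'; python3 -c "
from h import *
go(.5818,-.2517,.0837,-.35)"; done
```

```text
t: 19.98
tool_pos: [0.5651, -0.2458, 0.0839]
eef_rot: [2.574, 1.8, 0.001]
ft_force: [3.9, 0.4, -1.2]
width: 0.568
offset mm [ 0.2 17.7  0.2] dr [ 0.07  0.   -0.01] t 19.98 f [ 3.9  0.4 -1.2]
t: 20.23
tool_pos: [0.565, -0.2459, 0.084]
eef_rot: [2.572, 1.799, 0.003]
ft_force: [8.5, -0.7, -2.9]
width: 0.564
offset mm [ 0.3 17.8  0.4] dr [ 0.2   0.01 -0.02] t 20.23 f [ 8.5 -0.7 -2.9]
t: 20.48
tool_pos: [0.5648, -0.2459, 0.0841]
eef_rot: [2.571, 1.797, 0.005]
ft_force: [11.4, -2.3, -6.1]
width: 0.563
offset mm [ 0.4 17.9  0.5] dr [ 0.33  0.02 -0.02] t 20.48 f [11.4 -2.3 -6.1]
```

Home: travel stopped at 17.8 and the force rose to 11 N. I relax the push a little, then open while following with the tool so that the closed-end finger keeps it seated as the ring springs out.

```bash
python3 -m pendant '{"dr":[[0,0,0],[0,0,0],[0,0,0],[0,0,0],[0,0,0],[0,0,0],[0,0,0],[0,0,0]],"offset":[[0,0.001,0],[0,0.001,0],[0,0.0005,0],[0,0,0],[0,-0.0005,0],[0,-0.001,0],[0,-0.0015,0],[0,-0.002,0]],"fingers":[0.0481,0.0481,0.0491,0.0501,0.0511,0.0521,0.0531,0.0541]}'; python3 -m pendant '{"dr":[[0,0,0],[0,0,0],[0,0,0],[0,0,0]],"offset":[[0,-0.0005,0],[0,-0.0005,0],[0,-0.0005,0],[0,-0.0005,0]],"fingers":[0.0545,0.0545,0.0545,0.0545]}'; python3 -c "
from h import *
go(.5818,-.2517,.0837,-.35)"
```

```text
t: 21.15
tool_pos: [0.5619, -0.2451, 0.084]
eef_rot: [2.572, 1.799, 0.001]
ft_force: [6.8, -1.4, -3.1]
width: 0.637
t: 21.48
tool_pos: [0.5616, -0.245, 0.084]
eef_rot: [2.572, 1.799, 0.002]
ft_force: [8.0, -1.6, -2.9]
width: 0.637
offset mm [ 0.7 21.2  0.4] dr [ 0.21  0.05 -0.01] t 21.48 f [ 8.  -1.6 -2.9]
```

```bash
python3 -m pendant '{"dr":[[0,0,0],[0,0,0],[0,0,0],[0,0,0],[0,0,0],[0,0,0]],"offset":[[0,0.001,0],[0,0.002,0],[0,0.0025,0],[0,0.003,0],[0,0.003,0],[0,0.003,0]],"fingers":[0.056,0.058,0.06,0.062,0.063,0.063]}'; python3 -c "
from h import *
go(.5818,-.2517,.0837,-.35)"
```

```text
t: 21.98
tool_pos: [0.563, -0.2451, 0.0836]
eef_rot: [-2.574, -1.8, 0.001]
ft_force: [-0.0, -0.3, -0.7]
width: 0.739
offset mm [ 0.2 19.9 -0.1] dr [-0.05  0.   -0.  ] t 21.98 f [-0.  -0.3 -0.7]
```

```bash
python3 -m pendant '{"dr":[[0,0,0],[0,0,0],[0,0,0],[0,0,0],[0,0,0],[0,0,0],[0,0,0],[0,0,0]],"offset":[[0,0,-0.004],[0,0,-0.012],[0,0,-0.025],[0,0,-0.045],[0,0,-0.07],[0,0,-0.1],[0,0,-0.12],[0,0,-0.13]],"fingers":[0.063,0.063,0.063,0.063,0.063,0.063,0.063,0.063]}'; python3 -m pendant '{"dr":[[0,0,0],[0,0,0],[0,0,0],[0,0,0],[0,0,0],[0,0,0],[0,0,0],[0,0,0]],"offset":[[0.03,-0.02,-0.01],[0.065,-0.04,-0.02],[0.1,-0.06,-0.03],[0.135,-0.08,-0.03],[0.17,-0.1,-0.03],[0.205,-0.12,-0.03],[0.24,-0.13,-0.03],[0.26,-0.14,-0.03]],"fingers":[0.063,0.063,0.063,0.063,0.063,0.063,0.063,0.063]}'
python3 - <<'E'
from fit import *
go(.5818,-.2517,.0837,-.35)
a=manip.read_camera('top')[:,:,::-1].copy();b=manip.read_camera('side')[:,:,::-1].copy()
cv2.imwrite('pics/raw_t6.png',a);cv2.imwrite('pics/raw_s6.png',b)
c=lambda im,u,v:cv2.resize(im[v:v+75,u:u+50],None,fx=8,fy=8,interpolation=cv2.INTER_CUBIC)
cv2.imwrite('pics/p6.png',np.hstack([c(a,390,175),c(b,310,135)]))
E
```

```text
t: 22.65
tool_pos: [0.565, -0.2463, 0.2195]
eef_rot: [2.568, 1.797, 0.004]
ft_force: [-0.1, -0.0, 0.0]
width: 0.738
t: 23.32
tool_pos: [0.5204, 0.0504, 0.2442]
eef_rot: [-2.572, -1.803, -0.001]
ft_force: [0.2, -0.8, 0.5]
width: 0.737
offset mm [-263.2  160.7  160.2] dr [ 0.   -0.06  0.12] t 23.32 f [ 0.2 -0.8  0.5]
```

View pics/p6.png

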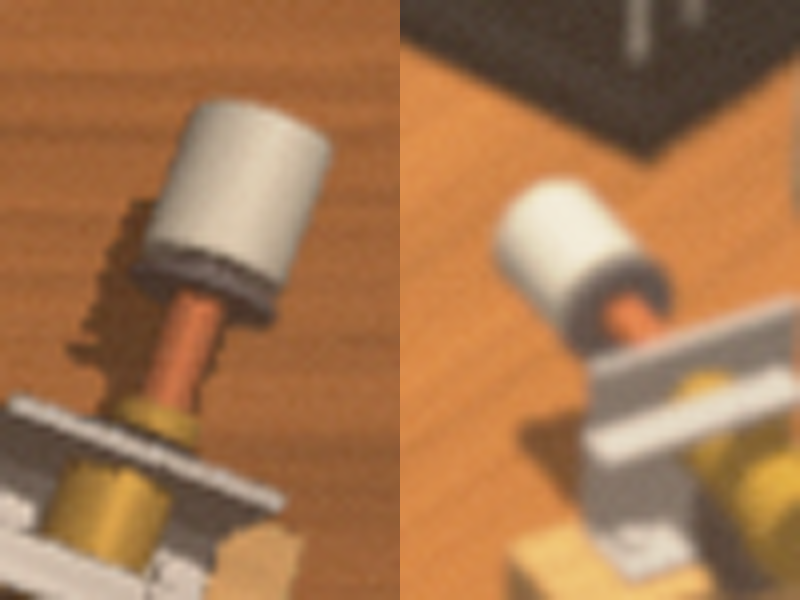

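The picture shows the stop end on the wooden-block valve's stub, level and aligned, with its ring band at about (205,290). I measure numerically whether the ring is out, against the first picture, where it was sprung out.

Run:
```python
from fit import *
A=cv2.imread('pics/raw_top0.png');B=cv2.imread('pics/raw_t6.png')
def prof(im,mid,yaw,z,tag):
    d=np.array([np.cos(yaw),np.sin(yaw),0]);s=np.array([-d[1],d[0],0])
    X=np.arange(-.045,.04,.0015)
    acc=0
    for o in(-.016,-.014,-.012,.012,.014,.016):
        P=np.array([proj('top',np.array(mid)+d*x+s*o+[0,0,.013]) for x in X],np.float32)
        acc=acc+cv2.remap(im,P[:,0].reshape(1,-1),P[:,1].reshape(1,-1),cv2.INTER_LINEAR)[0].astype(float)
    acc/=6
    print(tag,[ (round(x*1e3,1),int(a[1]),int(a[2]-a[0])) for x,a in zip(X,acc)])
prof(A,[.580,.2246,.065],-.2,.065,'A')
prof(B,np.array([.5818,-.2517,.075])-.0203*np.array([.939,-.343,0]),-.35,.075,'B')
mt=mask(A,(196,172,226,207),90,50);mb=mask(B,(404,182,434,217),90,50);print(mt.sum(),mb.sum())
f=iou_fit([('top',mb)],[.563,-.2445,-.35],.075,-.0265,.0265,.0213);print(f)
```

```text
A [(np.float64(-45.0), 86, 90), (np.float64(-43.5), 86, 88), (np.float64(-42.0), 87, 89), (np.float64(-40.5), 88, 88), (np.float64(-39.0), 87, 90), (np.float64(-37.5), 88, 91), (np.float64(-36.0), 88, 91), (np.float64(-34.5), 87, 88), (np.float64(-33.0), 85, 83), (np.float64(-31.5), 79, 72), (np.float64(-30.0), 69, 54), (np.float64(-28.5), 63, 37), (np.float64(-27.0), 69, 26), (np.float64(-25.5), 83, 28), (np.float64(-24.0), 89, 37), (np.float64(-22.5), 90, 50), (np.float64(-21.0), 85, 45), (np.float64(-19.5), 90, 39), (np.float64(-18.0), 119, 37), (np.float64(-16.5), 149, 40), (np.float64(-15.0), 166, 42), (np.float64(-13.5), 172, 41), (np.float64(-12.0), 173, 42), (np.float64(-10.5), 172, 43), (np.float64(-9.0), 172, 43), (np.float64(-7.5), 172, 43), (np.float64(-6.0), 172, 42), (np.float64(-4.5), 172, 42), (np.float64(-3.0), 172, 41), (np.float64(-1.5), 172, 42), (np.float64(0.0), 172, 42), (np.float64(1.5), 173, 42), (np.float64(3.0), 173, 43), (np.float64(4.5), 173, 42), (np.float64(6.0), 173, 43), (np.float64(7.5), 173, 44), (np.float64(9.0), 173, 43), (np.float64(10.5), 173, 4
[... 1615 characters left out ...]
loat64(9.0), 160, 39), (np.float64(10.5), 159, 38), (np.float64(12.0), 159, 39), (np.float64(13.5), 159, 38), (np.float64(15.0), 159, 39), (np.float64(16.5), 160, 38), (np.float64(18.0), 159, 38), (np.float64(19.5), 159, 38), (np.float64(21.0), 158, 38), (np.float64(22.5), 157, 40), (np.float64(24.0), 147, 50), (np.float64(25.5), 129, 68), (np.float64(27.0), 111, 86), (np.float64(28.5), 101, 100), (np.float64(30.0), 100, 103), (np.float64(31.5), 101, 104), (np.float64(33.0), 102, 104), (np.float64(34.5), 101, 105), (np.float64(36.0), 101, 105), (np.float64(37.5), 102, 106), (np.float64(39.0), 102, 105)]
421 404
(array([ 0.56449173, -0.24560742, -0.3431773 ]), np.float64(0.23538810014724731))
```

In both pictures the grey ring band ends at about −27 to −28 mm and the body edge is at about −18 mm, so the ring is out. The arm is clear, so I hand in.

```bash
python3 -c "
from h import *
a=cv2.imread('pics/raw_top0.png');b=cv2.imread('pics/raw_t6.png')
for n,(u,v,w,h) in dict(mug=(280,115,55,55),tape=(292,172,38,36),driver=(305,205,18,90),tub=(474,228,45,48),jar=(472,183,48,40)).items(): print(n,round(float(np.abs(a[v:v+h,u:u+w].astype(int)-b[v:v+h,u:u+w]).mean()),1))
s=manip.get_state();print(s['t'],s['ft_force']);print(manip.job_done())"
```

```text
mug 52.7
tape 34.9
driver 20.0
tub 12.6
jar 11.0
23.4167 [-0.78627676 -0.6257283  -0.03260116]
the job is handed in; nothing more can be done
None
```

The stop end is off the pump's pipe and pushed home on the wooden-block valve's stub. I handed the job in at 23.4 s; it reported no verdict.

- **Removal:** I squeezed the collet ring in about 4.6 mm (finger opening 48.4 mm). Drawing the stop end off took only about 2 N at the wrist.
- **Fitting:** It slid onto the stub with about 2–3 N, then stopped dead within 2 mm of the home position predicted from the pictures. I pushed to about 12 N at the wrist there. On release, the closed-end finger kept it seated at about 8 N while the ring was freed.
- **Last checks, fit:** The final picture shows the stop end within about 0.01 rad of the stub's measured direction. Its middle is about 20 mm behind the tip I measured, against 18.5 mm nominal. The ring band looks as wide as it did at the start, so I read the ring as sprung out. The fingers were clear, with wrist force near zero.
- **Not confirmed:**
  - **Bystanders:** My last picture comparison for them was inconclusive. The mug, tape and screwdriver patches differed strongly (20–53 grey levels), probably because the arm and its shadow covered them. The tub and jar also differed, by 11–13 levels. I felt no contact during the carry, which was planned to pass above them.
  - **Ring force:** It was never measured directly, only judged from the finger opening and the wrist force.
  - **Fit before insertion:** Both cameras were blocked by the arm at the stub, so I made the insertion by force alone.

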